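# Find the loose tommy nut on a filter cover and flag it

### The arm

A 7-joint arm with a two-finger parallel gripper is mounted at the origin on a cart in front of the work surface, level with it; the furniture and walls round the work are solid. World frame = base frame: x ahead of the robot, y to its left, z up, the work surface at z = 0. Lengths are in mm, angles in rad, forces in N, time in s.
With the tool pointing down it reaches from about 400 to 875 mm from the base axis. Payload 4.4 kg.
Tool frame: the origin (TCP) lies on the centre line of the jaws, within the pads' length; the fingertips stand 25 mm ahead of it and the grasp point (between the pads) lies 6 mm ahead of it (ctrl.finger_overhang is the distance from the TCP to the fingertips, in mm); z points along the fingers, y is the line along which they close (so a half turn about z gives the same grasp; the last joint's range is limited). The gripper opens to 85 mm and grips with 20 to 120 N. Pads are 22 mm wide; open, the fingers measure 114 mm over their backs; the gripper's body (76 mm by 85 mm) begins 54 mm behind the grasp point. The pads swing forward as they close: fully open they stand 13 mm farther back than shut.
Start: joints at [1.163, 0.628, 0.038, 1.517, -0.027, 0.996, -0.02], TCP at [217.896, -612.404, 256.313] pointing down, gripper open.
Joint ranges: [-3.06, 3.06], [-0.37, 2.12], [-1.25, 1.32], [0.18, 2.47], [-1.1, 4.24], [0.23, 1.98], [-2.94, 2.94]. Speed limits (rad/s): [2.57, 2.57, 3.14, 3.14, 3.14, 3.14, 3.14].

### API

Orientations are given as [roll, pitch, yaw] about the fixed x, y, z axes, in that order (R = Rz(yaw) Ry(pitch) Rx(roll)).
In Python, from cell import ctrl gives the robot as it stands. The module is installed in compiled form; this text tells all that it offers.
- The arm moves only by the tool play_rows, never from a script. Its argument "targets" is a list of rows, each a list of 5 numbers: the closure, from 0 (fully open) to 1 (shut), then the shift along the tool's x, y, z in cm, then the turn about the tool's z in degrees. In form: [[gripper, dx, dy, dz, spin], ...]. A call has 1 to 10 rows; each row is the pose to reach, as a shift and turn from the pose commanded when the call began, along the tool's axes at that moment; what a row does not reach only later rows make up. A row lasts 1/10 s, in which the tool goes at most 50 mm and 8.59 degrees, less where a joint would pass 70% of its speed; a pose out of reach is approached as far as the arm can. A call with a gripper value outside its range is refused whole. The fingers move at their own pace and stop on an object; the grip force is fixed at half the most. Time passes only in rows, so rows that repeat a pose let the fingers close. It gives the time, the measured TCP pose, the force, the opening and the grip force at its end, in the units of the state.
- ctrl.read_state(): the state, without advancing time (a new reading comes with each control period).
- ctrl.get_image(name): name is "scene" or "top"; returns (picture, depth): 384x512x3 uint8, red, green, blue; 384x512 float32, mm along the optical axis (not along the pixel's ray), 0 where there is no reading.
- ctrl.calibration(name): a dict with "vfov" (degrees; the focal length in pixels is half the picture's height over the tangent of half this angle, whatever the lens; pixels are square), "cx", "cy" (the principal point, pixels), "k1" (the pictures are not rectified: a ray, as slopes to the right and down, at radius r is drawn at 1 + k1 r^2 times it, then the intrinsics apply), "extrinsics" (4x4, takes a point from camera to world coordinates). Camera axes: x right, y down, z forward; pixel columns grow to the right and rows downward; lengths in mm; the calibration is good to about 2 mm. A picture is of the moment at which its call begins. calibration takes no time and is no camera call.
- ctrl.finish_job(): hands the job in; it is judged then, once.
Trained networks look in the newest picture that a camera, given by its name, has taken for a name from the list of things; names that differ only in an ending like _2 or _b are one class to them, and where a whole thing is asked for, a point or a joint stands for the part that bears it (a point fixed in the world has none). Each returns a list of dicts, best first, with "confidence" (0 to 1); they miss things now and then, are a little off and sometimes report something else, mostly with a low value. They report only what shows in the picture. A call takes as long as a camera call. They do not tell look-alikes from the thing itself.
- ctrl.search_frame(camera, name): "bbox" ([left, top, right, bottom] in pixels, round what is visible of it).
- ctrl.trace(camera, name): "pixels" (384x512 bool, what is visible of it) and "bbox" ([left, top, right, bottom] in pixels, round what is visible of it).
The state is a dict: "clock": time; "qpos": joint angles; "qd": joint speeds; "tau": joint torques, N m; "eef_pos": TCP position; "tool_rot": TCP orientation; "force": force on the tool from outside, world axes, zero at the start; "torque": the same for the moment, N m; "width": finger opening in mm; "gripper_force": force on a finger pad.
Only numpy, scipy, OpenCV 4.12 (cv2) and the standard library are available. Lean on these libraries where they do the work, as an engineer would, in place of code of your own. Each camera call takes 0.05 s, during which the arm holds its last target. There are 200 camera calls.

### The job

One of the four tommy nuts on the filter housing's cover was left loose. Try them one after another with a light push on the bar in the tightening direction (clockwise from above): a sound nut stands firm and must be neither strained nor turned, but the loose one gives way, and its bar should then be pushed on until it has plainly turned, by about a finger's breadth at its end. Flag that nut for the fitter by putting the thick steel washer over its stud so that it lies flat on the nut, and leave the things lying round about where they are.

Things in the scene. Friction and masses are not known exactly. Their poses are not given: they have to be found in the camera images.
- housing: Grey cast round filter housing, 195 mm across, fixed; pipe stubs reach 126 mm from the middle along its +y and -y. Origin: centre of the underside, z up. The brass cover's top face is 68 mm up; on it four studs, 70 mm from the middle, each with a 48 mm washer and a steel tommy nut (round hub 38 mm across, 27 mm high, cross bar through it). A push or pinch above 30 N strains it.
- stud_1 (a point): Point on the axis of stud 1, at the height of the nut's flat upper face (27 mm above the brass cover); z up along the stud. The stud is 16 mm thick and stands 20 mm above this point, with a bevelled top.
- stud_2 (a point): Point on the axis of stud 2, at the height of the nut's flat upper face (27 mm above the brass cover); z up along the stud. The stud is 16 mm thick and stands 20 mm above this point, with a bevelled top.
- stud_3 (a point): Point on the axis of stud 3, at the height of the nut's flat upper face (27 mm above the brass cover); z up along the stud. The stud is 16 mm thick and stands 20 mm above this point, with a bevelled top.
- stud_4 (a point): Point on the axis of stud 4, at the height of the nut's flat upper face (27 mm above the brass cover); z up along the stud. The stud is 16 mm thick and stands 20 mm above this point, with a bevelled top.
- bar_1 (a point): One end of the cross bar of the nut on stud 1 (the end nearer the housing's outer edge at the start): on the bar's axis, 45 mm from the stud's axis and 15 mm above the brass cover; it turns with the nut, x pointing outward along the bar. The bar is 9 mm thick with 11 mm round ends, and reaches equally far on the other side.
- bar_2 (a point): One end of the cross bar of the nut on stud 2 (the end nearer the housing's outer edge at the start): on the bar's axis, 45 mm from the stud's axis and 15 mm above the brass cover; it turns with the nut, x pointing outward along the bar. The bar is 9 mm thick with 11 mm round ends, and reaches equally far on the other side.
- bar_3 (a point): One end of the cross bar of the nut on stud 3 (the end nearer the housing's outer edge at the start): on the bar's axis, 45 mm from the stud's axis and 15 mm above the brass cover; it turns with the nut, x pointing outward along the bar. The bar is 9 mm thick with 11 mm round ends, and reaches equally far on the other side.
- bar_4 (a point): One end of the cross bar of the nut on stud 4 (the end nearer the housing's outer edge at the start): on the bar's axis, 45 mm from the stud's axis and 15 mm above the brass cover; it turns with the nut, x pointing outward along the bar. The bar is 9 mm thick with 11 mm round ends, and reaches equally far on the other side.
- nut_1 (a joint): Turn of the nut on stud 1 from where it stood at the start, rad; grows clockwise seen from above (tightening). A loose nut turns with about 0.2 N m (5 N at the bar's end) and stays where it is left; a sound nut gives only a small spring (under 0.06 rad) up to 30 N and would break away at about 2 N m.
- nut_2 (a joint): Turn of the nut on stud 2 from where it stood at the start, rad; grows clockwise seen from above (tightening). A loose nut turns with about 0.2 N m (5 N at the bar's end) and stays where it is left; a sound nut gives only a small spring (under 0.06 rad) up to 30 N and would break away at about 2 N m.
- nut_3 (a joint): Turn of the nut on stud 3 from where it stood at the start, rad; grows clockwise seen from above (tightening). A loose nut turns with about 0.2 N m (5 N at the bar's end) and stays where it is left; a sound nut gives only a small spring (under 0.06 rad) up to 30 N and would break away at about 2 N m.
- nut_4 (a joint): Turn of the nut on stud 4 from where it stood at the start, rad; grows clockwise seen from above (tightening). A loose nut turns with about 0.2 N m (5 N at the bar's end) and stays where it is left; a sound nut gives only a small spring (under 0.06 rad) up to 30 N and would break away at about 2 N m.
- washer_c (a point): Centre (half-way up) of a loose thick plain steel washer, 50 mm across, hole 22 mm, 8 mm thick, 0.09 kg, lying flat on the bench to the right of the housing; z is its axis, up. Lying on a nut its centre is 4 mm above the stud's point.
- bush_c (a point): Bystander: centre of a thin-walled bronze bush, 58 mm across, 20 mm high, standing on the bench.
- bronze_ring_c (a point): Bystander: centre of a flat bronze ring, 68 mm across, 8 mm high, on the bench.
- spanner_c (a point): Bystander: middle of a combination spanner, 195 mm long, 11 mm high, lying on the bench left of the housing.
Not all that is in view belongs to the job. Leave any purple or turquoise look-alike of the part that bears washer_c alone.

How it is judged:
By the outcome, as a careful person would: the job done as asked, in the order asked, and still so for the second after the job is handed in, with the robot touching nothing.
It also fails if it takes over 64 s, if anything falls off the work surface, if the arm or the gripper's body presses on something with over 40 N, if the wrist force passes 120 N, or if a joint passes its speed limit or range.

## Working session

There is one attempt and no reset: what is moved stays moved. The work goes in short steps, Python scripts to look and compute and a tool call to move; the robot and the scene stay as the last step left them, time stands still between calls to the robot, and variables do not carry over. Pictures are saved under pics/ and viewed, at most 10 in all, crops included, and the job is handed in when it is done.

Besides the shell and the picture viewer there is one more tool, called after "Call:" in YAML: its name, and indented under it one key for each argument. play_rows: Moves the arm, as the interface text tells. Its arguments: {"type":"object","properties":{"targets":{"type":"array"}},"required":["targets"]}

```bash
mkdir -p pics; cat > h.py <<'E'
import numpy as np, cv2
from cell import ctrl
def K(n):
    c=ctrl.calibration(n); f=192/np.tan(np.radians(c['vfov'])/2); return c,f
def pix2w(n,u,v,d=None,z=None):
    c,f=K(n); u=np.atleast_1d(u).astype(float); v=np.atleast_1d(v).astype(float)
    xd=(u-c['cx'])/f; yd=(v-c['cy'])/f; x,y=xd.copy(),yd.copy()
    for _ in range(20):
        s=1+c['k1']*(x*x+y*y); x,y=xd/s,yd/s
    r=np.stack([x,y,np.ones_like(x)],-1); E=np.array(c['extrinsics']); w=r@E[:3,:3].T; o=E[:3,3]
    t=np.atleast_1d(d) if d is not None else (z-o[2])/w[:,2]
    return o+w*t[:,None]
def w2pix(n,P):
    c,f=K(n); E=np.array(c['extrinsics']); p=(np.atleast_2d(P)-E[:3,3])@E[:3,:3]
    x,y=p[:,0]/p[:,2],p[:,1]/p[:,2]; s=1+c['k1']*(x*x+y*y)
    return np.stack([c['cx']+f*x*s,c['cy']+f*y*s],-1)
E
python3 - <<'E'
from h import *
print(ctrl.read_state())
for n in ('top','scene'):
    im,d=ctrl.get_image(n); np.savez(f'{n}0.npz',im=im,d=d)
    cv2.imwrite(f'pics/{n}0.png',im[...,::-1])
    print(n,ctrl.calibration(n))
    for t in ('housing','stud_1','nut_1','bar_1','washer_c','bush_c','bronze_ring_c','spanner_c'):
        print(t,[(np.round(r['bbox']).tolist(),round(r['confidence'],2)) for r in ctrl.search_frame(n,t)])
E
```

```text
{'clock': 0.0, 'qpos': array([ 1.16317587,  0.62931772,  0.03847262,  1.51835037, -0.02698232,
        0.99631903, -0.02000489]), 'qd': array([ 0.00130244, -0.00049723,  0.00056016,  0.00077225,  0.00158336,
       -0.00074194, -0.00086428]), 'tau': array([ 4.06002664e-05, -5.63410842e+01,  1.22714169e+00, -1.93452930e+01,
        1.12854608e-02,  1.04836375e-02,  2.19813023e-05]), 'eef_pos': array([ 217.69715437, -611.85305265,  255.41367158]), 'tool_rot': array([-3.13971777e+00,  5.59287636e-05,  3.41800832e-01]), 'force': array([-0.07733537,  0.41068663, -0.03882977]), 'torque': array([-0.00199452, -0.02913227, -0.03379264]), 'gripper_force': 0.0, 'width': 85.15896387662914}
top {'vfov': 46.57527225295988, 'cx': 243.5429398019402, 'cy': 189.8328232189002, 'k1': -0.09236754955028602, 'extrinsics': array([[ 2.90586079e-02, -9.81162894e-01,  1.90984222e-01,
         3.18607441e+02],
       [-9.99574236e-01, -2.80194650e-02,  8.13981556e-03,
        -2.29208757e+01],
       [-2.63520925e-03, -1.91139440e-01, -9.81559356e-01,
         1.21874244e+03],
       [ 0.00000000e+00,  0.000000
[... 1454 characters left out ...]
274.0, 125.0, 296.0, 149.0], 0.16)]
nut_1 [([184.0, 184.0, 226.0, 200.0], 0.93), ([230.0, 152.0, 251.0, 182.0], 0.78), ([216.0, 203.0, 253.0, 232.0], 0.75)]
bar_1 [([247.0, 182.0, 290.0, 199.0], 0.91), ([181.0, 185.0, 224.0, 198.0], 0.63), ([213.0, 202.0, 254.0, 235.0], 0.59), ([231.0, 152.0, 250.0, 186.0], 0.56)]
washer_c [([294.0, 242.0, 319.0, 264.0], 0.79), ([325.0, 210.0, 349.0, 231.0], 0.74), ([343.0, 188.0, 365.0, 206.0], 0.64), ([305.0, 170.0, 324.0, 189.0], 0.58)]
bush_c [([307.0, 140.0, 332.0, 160.0], 0.51)]
bronze_ring_c [([270.0, 122.0, 297.0, 147.0], 0.81), ([253.0, 186.0, 286.0, 203.0], 0.44), ([228.0, 155.0, 248.0, 182.0], 0.36)]
spanner_c [([84.0, 225.0, 174.0, 271.0], 0.94)]
```

```bash
python3 - <<'E'
from h import *
t=np.load('top0.npz'); s=np.load('scene0.npz')
c=t['im'][120:290,100:360]; cv2.imwrite('pics/topc.png',cv2.resize(c[...,::-1],None,fx=3,fy=3,interpolation=cv2.INTER_CUBIC))
c=s['im'][110:290,160:380]; cv2.imwrite('pics/scenec.png',cv2.resize(c[...,::-1],None,fx=3.3,fy=3.3,interpolation=cv2.INTER_CUBIC))
d=t['d']; v,u=np.mgrid[:384,:512]
W=pix2w('top',u.ravel(),v.ravel(),d=d.ravel()).reshape(384,512,3); W[d==0]=np.nan
np.save('W.npy',W)
m=(abs(W[...,2]-68)<5); P=W[m]; P=P[(abs(P[:,0]-520)<200)]
print(len(P),np.nanmedian(P,0),np.nanmin(P,0),np.nanmax(P,0))
m=(W[...,2]>85)&(W[...,2]<125)
n,l,st,ce=cv2.connectedComponentsWithStats(m.astype(np.uint8))
for i in range(1,n):
    if st[i,4]>8: print(st[i],W[l==i].mean(0))
for b in ([281,244,300,260],[310,240,329,255],[301,198,325,219],[244,250,260,269],[316,138,339,162]):
    u,v=(b[0]+b[2])/2,(b[1]+b[3])/2; R=W[b[1]:b[3],b[0]:b[2]].reshape(-1,3)
    print(b,pix2w('top',u,v,z=8)[0].round(1),np.nanpercentile(R[:,2],[10,50,90]).round(1))
E
```

```text
2991 [541.28910794  10.40519545  67.77705365] [ 344.22564674 -343.3583509    63.02792056] [640.90867636 363.43155135  72.96953392]
[45  0  5  3 12] [1085.52744954  578.95574732   90.97721849]
[111   0  55  21 488] [1063.87986745  314.25487579   92.6604645 ]
[251   0  44  44 490] [1031.54378542  -83.5273483   108.12825176]
[377   0   8  21  39] [1077.30473755 -388.63050538   88.65875972]
[388   0  16  24  57] [1069.92016503 -443.05105006   88.33636799]
[217   3  32  34 361] [1021.26946337   30.33132739  109.36607891]
[229  37  17  23  65] [919.45110143  15.97693044 123.31045912]
[246  45  35  19  91] [903.11557831 -58.33212356 119.30089321]
[ 92 150  19 105 531] [492.11907087 339.6890115  106.43977227]
[243 161  29  16 212] [593.57930723 -42.00477748  96.72564559]
[199 162  35  15 229] [590.68707812  59.60157008  96.12649516]
[237 174   5   5  12] [574.18113726  -1.14020367  88.23316457]
[196 199  78  16 503] [492.99952374   7.51385188  95.63058732]
[ 81 300  16  11  66] [237.74313918 349.79363552 108.62438836]
[ 65 311  25  25 276] [195.61590345 389.84242657 112.53332835]
[224 382  16   2  25] [63.14445753  2.03507474 92.27460088]
[281, 244, 300, 260] [ 386.9 -144.5    8. ] [-1.   6.4 10.4]
[310, 240, 329, 255] [ 401.1 -223.1    8. ] [-1.6  5.4 10.2]
[301, 198, 325, 219] [ 507.4 -205.2    8. ] [-2.1  2.4  9.2]
[244, 250, 260, 269] [364.  -41.2   8. ] [-1.2  5.3 10.9]
[316, 138, 339, 162] [ 675.5 -246.6    8. ] [-2.6  2.   9.6]
```

View pics/topc.png

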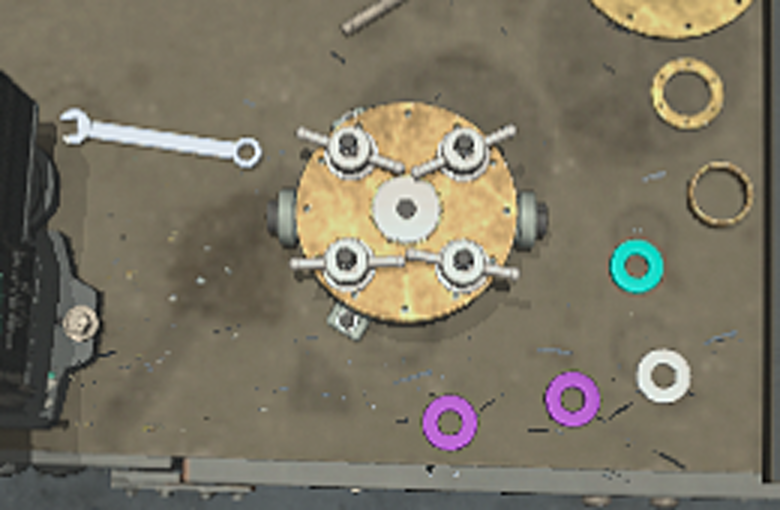

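View pics/scenec.png

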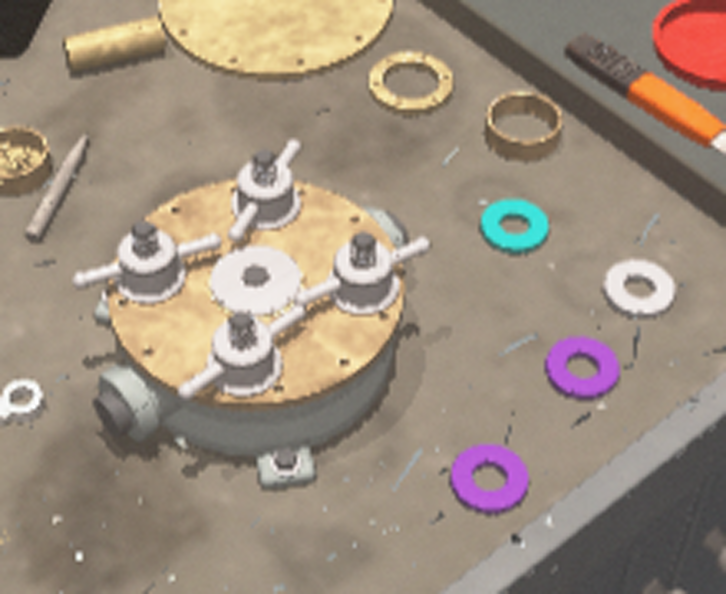

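The picture shows the steel washer at about (321,245) px in the top view (crop 663,376). Its look-alikes are the two purple ones at (291,253) and (250,260) and the turquoise one at (312,209); I'll leave those alone. Only the grey one at (321,245) is plain steel and to the right of the housing. The nuts are at about (216,169), (255,170), (216,207) and (255,207).

```bash
cat > fit.py <<'E'
from h import *
def cloud(n,im,d):
    v,u=np.mgrid[:384,:512]; W=pix2w(n,u.ravel(),v.ravel(),d=d.ravel()).reshape(384,512,3); W[d==0]=np.nan; return W
E
python3 - <<'E'
from fit import *
print('overhang',ctrl.finger_overhang)
for n in ('top','scene'):
    f=np.load(n+'0.npz'); W=cloud(n,f['im'],f['d']); hsv=cv2.cvtColor(f['im'],cv2.COLOR_RGB2HSV)
    v,u=np.mgrid[:384,:512]
    G=pix2w(n,u.ravel(),v.ravel(),z=68).reshape(384,512,3)
    br=(hsv[...,1]>70)&(hsv[...,0]>8)&(hsv[...,0]<30)&(np.hypot(G[...,0]-540,G[...,1]-9)<115)&(abs(W[...,2]-68)<8)
    (c,r)=cv2.minEnclosingCircle(G[br][:,:2].astype(np.float32)); print(n,'cover',np.round(c,1),round(r,1),br.sum())
    near=np.hypot(W[...,0]-540,W[...,1]-9)<125
    for k in ([591,58],[592,-41],[491,58],[492,-41]):
        q=np.hypot(W[...,0]-k[0],W[...,1]-k[1])
        top=near&(W[...,2]>106)&(W[...,2]<125)&(q<20)
        hub=near&(abs(W[...,2]-95)<3.5)&(q<27)
        bar=near&(W[...,2]>76)&(W[...,2]<91)&(q>25)&(q<52)
        (hc,hr)=cv2.minEnclosingCircle(W[hub][:,:2].astype(np.float32)); 
        B=W[bar][:,:2]; cc=W[hub][:,:2].mean(0); D=B-cc
        a=0.5*np.angle(np.mean(((D[:,0]+1j*D[:,1])/np.hypot(*D.T))**2)); 
        print(n,k,'hubmean',cc.round(1),'mec',np.round(hc,1),round(hr,1),'stud',W[top].mean(0).round(1),top.sum(),'barang',np.degrees(a).round(1),'ext',(D@[np.cos(a),np.sin(a)]).min().round(),(D@[np.cos(a),np.sin(a)]).max().round(),len(B))
    wz=(hsv[...,1]<40)&(hsv[...,2]>130)
    Q=pix2w(n,u.ravel(),v.ravel(),z=8).reshape(384,512,3)
    m=wz&(np.hypot(Q[...,0]-401,Q[...,1]+223)<35)&(W[...,2]>3); (c,r)=cv2.minEnclosingCircle(Q[m][:,:2].astype(np.float32)); print('washer',np.round(c,1),round(r,1),m.sum(),Q[m].mean(0).round(1),np.median(W[m][:,2]))
E
```

```text
overhang 25.0
top cover [542.8   9.3] 97.6 2439
top [591, 58] hubmean [590.5  59.1] mec [592.2  59.4] 19.2 stud [591.4  59.4 113.5] 36 barang 70.9 ext -49.0 50.0 69
top [592, -41] hubmean [592.8 -39.6] mec [593.6 -41.8] 21.3 stud [592.3 -39.8 114.8] 33 barang -63.8 ext -49.0 49.0 64
top [491, 58] hubmean [492.3  57.7] mec [491.8  61.4] 22.3 stud [492.2  57.7 114. ] 35 barang -86.5 ext -50.0 51.0 72
top [492, -41] hubmean [493.6 -41.3] mec [494.6 -40.8] 19.0 stud [494.3 -41.1 114.3] 34 barang 80.7 ext -50.0 51.0 71
washer [ 408.3 -226.6] 24.7 204 [ 408.4 -226.4    8. ] 7.900762284378402
scene cover [539.3  13.5] 98.8 2585
scene [591, 58] hubmean [586.9  64.3] mec [590.9  63.1] 18.8 stud [589.1  63.4 111.4] 48 barang 70.7 ext -50.0 47.0 94
scene [592, -41] hubmean [589.2 -34.4] mec [592.3 -36.5] 19.2 stud [590.9 -35.  111.7] 41 barang -65.0 ext -44.0 53.0 71
scene [491, 58] hubmean [488.7  62.9] mec [491.7  61. ] 19.4 stud [490.5  61.7 112.2] 51 barang -87.0 ext -47.0 57.0 114
scene [492, -41] hubmean [490.5 -35.8] mec [493.5 -38.1] 19.2 stud [492.3 -37.  111.7] 46 barang 79.3 ext -50.0 47.0 96
washer [ 407.1 -222.1] 25.4 222 [ 407.5 -222.7    8. ] 6.470588547919249
```

Call:
play_rows:
  targets:
    - [1,4,-3.5,0,5]
    - [1,8,-7,0,10]
    - [1,12,-10.5,0,15]
    - [1,16,-14,0,19.6]
    - [1,20,-17.5,0,19.6]
    - [1,24,-21,0,19.6]
    - [1,28,-24.5,0,19.6]
    - [1,32,-28,0,19.6]
    - [1,36,-31,0,19.6]
    - [1,36,-31,0,19.6]

```text
clock: 1.9
eef_pos: [455.6, -195.0, 256.6]
tool_rot: [-3.14, -0.002, 0.006]
force: [-0.2, 0.2, -0.2]
width: -0.1
gripper_force: 0.0
```

Call:
play_rows:
  targets:
    - [1,3,-5,2,0]
    - [1,5.9,-10,6,0.3]
    - [1,5.9,-10.3,10,0.3]
    - [1,5.9,-10.3,12.5,0.3]
    - [1,5.9,-10.3,12.5,0.3]

```text
clock: 2.4
eef_pos: [509.6, -94.3, 127.3]
tool_rot: [-3.14, 0.009, -0.002]
force: [-0.3, -0.1, 0.1]
width: 0.3
gripper_force: 0.0
```

```bash
python3 - <<'E'
from fit import *
for n in ('top','scene'):
    im,d=ctrl.get_image(n); np.savez(n+'1.npz',im=im,d=d)
    c=im[130:240,170:310] if n=='top' else im[110:270,150:340]; cv2.imwrite(f'pics/{n}1.png',cv2.resize(c[...,::-1],None,fx=4,fy=4,interpolation=cv2.INTER_CUBIC)) 
s=ctrl.read_state(); print(s['clock'],s['eef_pos'],s['tool_rot'],s['force'],ctrl.finger_overhang)
E
```

```text
2.5 [511.97997836 -97.33570133 131.60418508] [ 3.14112822e+00  1.03758382e-03 -6.01014927e-03] [ 0.90635751 -0.52163849  0.44245185] 25.0
```

View pics/scene1.png

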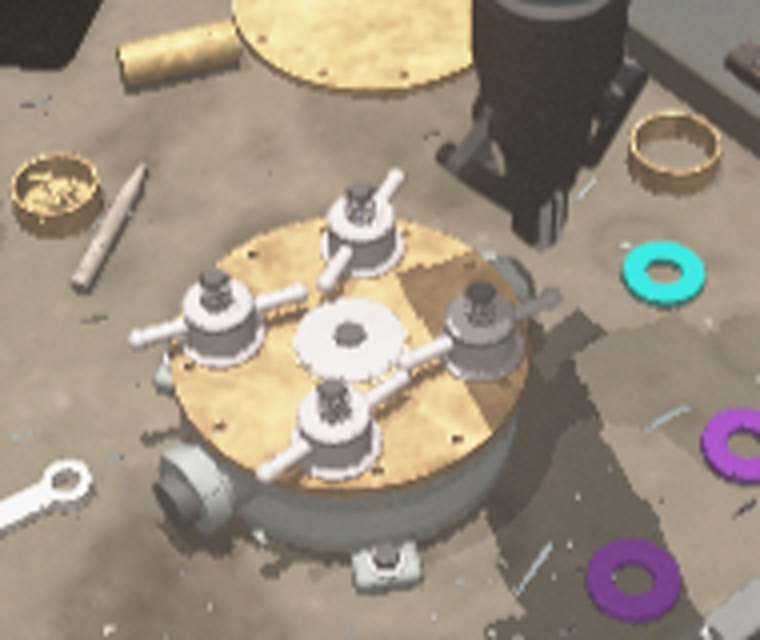

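The gripper hangs shut above the right-near nut (nut D; hub at crop 480,335), beside its outer bar end (550,297). Commanded and measured poses agree once the arm has settled, so I'm lowering it beside the bar.

Call:
play_rows:
  targets:
    - [1,0.3,-0.4,1.5,0]
    - [1,0.3,-0.4,3,0]
    - [1,-0.2,-0.4,3,0]
    - [1,-0.6,-0.4,3,0]
    - [1,-0.6,-0.4,3,0]
    - [1,-0.6,-0.4,3,0]

```text
clock: 3.1
eef_pos: [506.8, -93.2, 102.6]
tool_rot: [3.141, -0.002, -0.006]
force: [0.5, -0.2, -1.3]
width: 0.2
gripper_force: 0.0
```

Call:
play_rows:
  targets:
    - [1,-0.1,0,0,0]
    - [1,-0.2,0,0,0]
    - [1,-0.2,0,0,0]
    - [1,-0.2,0,0,0]

```text
clock: 3.5
eef_pos: [504.2, -92.6, 101.3]
tool_rot: [-3.142, 0.0, -0.005]
force: [-0.2, 0.3, -0.6]
width: 0.1
gripper_force: 0.0
```

Call:
play_rows:
  targets:
    - [1,-0.1,0,0,0]
    - [1,-0.2,0,0,0]
    - [1,-0.2,0,0,0]
    - [1,-0.2,0,0,0]

```text
clock: 3.9
eef_pos: [503.5, -92.7, 101.5]
tool_rot: [3.141, -0.002, -0.005]
force: [3.9, -0.6, -1.5]
width: -0.4
gripper_force: 2.0
```

Call:
play_rows:
  targets:
    - [1,-0.1,0,0,0]
    - [1,-0.15,0,0,0]
    - [1,-0.15,0,0,0]
    - [1,-0.15,0,0,0]

```text
clock: 4.3
eef_pos: [501.0, -92.6, 101.4]
tool_rot: [-3.142, -0.001, -0.006]
force: [4.4, 0.4, -0.1]
width: -0.1
gripper_force: 2.2
```

Call:
play_rows:
  targets:
    - [1,-0.1,0,0,0]
    - [1,-0.15,0,0,0]
    - [1,-0.15,0,0,0]
    - [1,-0.15,0,0,0]

```text
clock: 4.7
eef_pos: [499.1, -92.4, 101.3]
tool_rot: [-3.141, 0.0, -0.005]
force: [4.3, 0.8, -0.1]
width: 0.3
gripper_force: 2.0
```

Call:
play_rows:
  targets:
    - [1,-0.1,0,0,0]
    - [1,-0.15,0,0,0]
    - [1,-0.15,0,0,0]
    - [1,-0.15,0,0,0]

```text
clock: 5.1
eef_pos: [497.8, -92.3, 101.3]
tool_rot: [-3.141, -0.0, -0.005]
force: [3.5, 2.1, -0.2]
width: -0.0
gripper_force: 2.0
```

Contact came at about x=503. Since then the force has stayed near 4 N while the bar gave way about 5 mm, where a sound nut would have built up over 30 N. So this is the loose nut, and I'm pushing on to about 16 mm at the bar's end.

Call:
play_rows:
  targets:
    - [1,-0.2,0,0,0]
    - [1,-0.4,0,0,0]
    - [1,-0.6,0,0,0]
    - [1,-0.8,0,0,0]
    - [1,-1.0,0,0,0]
    - [1,-1.1,0,0,0]
    - [1,-1.1,0,0,0]
    - [1,-1.1,0,0,0]

```text
clock: 5.9
eef_pos: [486.3, -92.8, 101.3]
tool_rot: [3.141, 0.001, -0.006]
force: [3.2, -2.1, 1.8]
width: 0.1
gripper_force: 2.0
```

Call:
play_rows:
  targets:
    - [1,0.8,0,0,0]
    - [1,1.6,0,0,0]
    - [1,2,0,-2,0]
    - [1,2,0,-6,0]
    - [1,-2,4,-10,0]
    - [1,-4,8,-12,0]
    - [1,-8,12,-12,0]
    - [1,-8,13,-12,0]
    - [1,-8,13,-12,0]

```text
clock: 6.8
eef_pos: [403.0, -225.7, 221.7]
tool_rot: [3.14, 0.002, -0.013]
force: [0.3, 0.9, 0.1]
width: 0.1
gripper_force: 0.0
```

```bash
python3 - <<'E'
from fit import *
im,d=ctrl.get_image('top'); im2,d2=ctrl.get_image('scene')
np.savez('top2.npz',im=im,d=d)
for n,I,D in (('top',im,d),('scene',im2,d2)):
    W=cloud(n,I,D); near=np.hypot(W[...,0]-540,W[...,1]-9)<140
    for k in ([591,60],[592,-38],[492,60],[493,-39]):
        q=np.hypot(W[...,0]-k[0],W[...,1]-k[1])
        hub=near&(abs(W[...,2]-95)<3.5)&(q<27); bar=near&(W[...,2]>76)&(W[...,2]<91)&(q>25)&(q<52)
        if hub.sum()<20: print(n,k,'hid'); continue
        B=W[bar][:,:2]; D_=B-W[hub][:,:2].mean(0); a=0.5*np.angle(np.mean(((D_[:,0]+1j*D_[:,1])/np.hypot(*D_.T))**2))
        print(n,k,np.degrees(a).round(1),len(B))
c=np.hstack([cv2.resize(im[130:240,180:320],(560,440)),cv2.resize(im[230:265,300:345],(180,140),interpolation=cv2.INTER_CUBIC) if 0 else np.zeros((440,1,3),np.uint8)])
cv2.imwrite('pics/top2.png',c[...,::-1])
s=ctrl.read_state(); print(s['clock'],s['eef_pos'],s['force'])
E
```

```text
top [591, 60] 71.8 66
top [592, -38] -63.0 68
top [492, 60] -86.2 67
top [493, -39] 64.4 75
scene [591, 60] 71.1 98
scene [592, -38] -64.4 77
scene [492, 60] -87.6 107
scene [493, -39] 62.6 103
6.9 [ 405.77185374 -221.86734864  221.12051063] [ 0.01422713  1.09041171 -0.22188274]
```

View pics/top2.png

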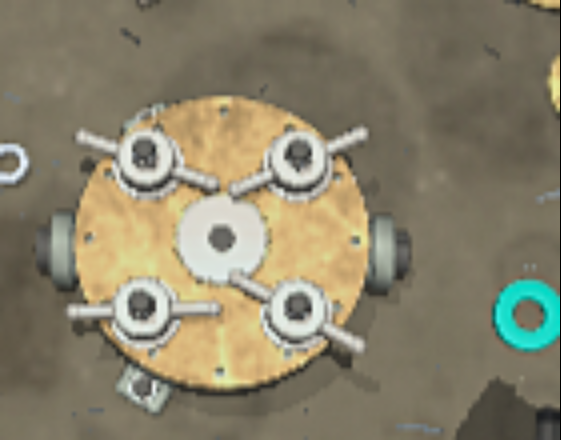

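Nut D at crop (297,307) has turned about 16.5° (13 mm at the end), and the others are unchanged within noise. I'll push it a little further so that it reaches a full finger's breadth.

Call:
play_rows:
  targets:
    - [1,4,-5,0,0]
    - [1,8,-10,0,0]
    - [1,10,-13,4,0]
    - [1,10,-13,8,0]
    - [1,10,-13,11.9,0]
    - [1,10,-13,11.9,0]
    - [1,9,-13,11.9,0]

```text
clock: 7.6
eef_pos: [497.3, -91.4, 101.9]
tool_rot: [-3.141, 0.001, -0.003]
force: [-0.5, 0.8, 1.3]
width: 0.0
gripper_force: 0.0
```

Call:
play_rows:
  targets:
    - [1,-0.4,0,0,0]
    - [1,-0.8,0,0,0]
    - [1,-1.0,0,0,0]
    - [1,-1.1,0,0,0]
    - [1,-1.25,0,0,0]
    - [1,-1.4,0,0,0]
    - [1,-1.5,0,0,0]
    - [1,-1.5,0,0,0]
    - [1,-1.5,0,0,0]

```text
clock: 8.5
eef_pos: [483.3, -92.5, 102.8]
tool_rot: [3.141, -0.003, -0.005]
force: [5.3, 0.2, 5.3]
width: 0.1
gripper_force: 3.4
```

Call:
play_rows:
  targets:
    - [1,0.8,0,0,0]
    - [1,1.6,0,0,0]
    - [1,2,0,-2,0]
    - [1,2,0,-6,0]
    - [0,-2,4,-10,0]
    - [0,-4,8,-12,0]
    - [0,-7.5,12,-12,0]
    - [0,-7.5,13.2,-12,0]
    - [0,-7.5,13.2,-12,0]
    - [0,-7.5,13.2,-12,0]

```text
clock: 9.5
eef_pos: [405.3, -223.9, 221.8]
tool_rot: [-3.14, 0.002, -0.007]
force: [0.2, 0.2, -0.5]
width: 84.9
gripper_force: 0.0
```

```bash
python3 - <<'E'
from fit import *
im,d=ctrl.get_image('top'); im2,d2=ctrl.get_image('scene')
for n,I,D in (('top',im,d),('scene',im2,d2)):
    W=cloud(n,I,D); near=np.hypot(W[...,0]-540,W[...,1]-9)<140; k=[493,-39]
    q=np.hypot(W[...,0]-k[0],W[...,1]-k[1])
    hub=near&(abs(W[...,2]-95)<3.5)&(q<27); bar=near&(W[...,2]>76)&(W[...,2]<91)&(q>25)&(q<52)
    D_=W[bar][:,:2]-W[hub][:,:2].mean(0); a=0.5*np.angle(np.mean(((D_[:,0]+1j*D_[:,1])/np.hypot(*D_.T))**2))
    print(n,np.degrees(a).round(1))
c=im2[110:290,160:380]; cv2.imwrite('pics/scene2.png',cv2.resize(c[...,::-1],None,fx=3.3,fy=3.3,interpolation=cv2.INTER_CUBIC))
s=ctrl.read_state(); print(s['clock'],s['eef_pos'],s['tool_rot'],s['width'],ctrl.finger_overhang)
E
```

```text
top 61.6
scene 60.3
9.6 [ 406.24745638 -222.63476809  221.72008745] [-3.14001728e+00  1.45280636e-03 -3.50848940e-03] 85.57192211768874 25.0
```

View pics/scene2.png

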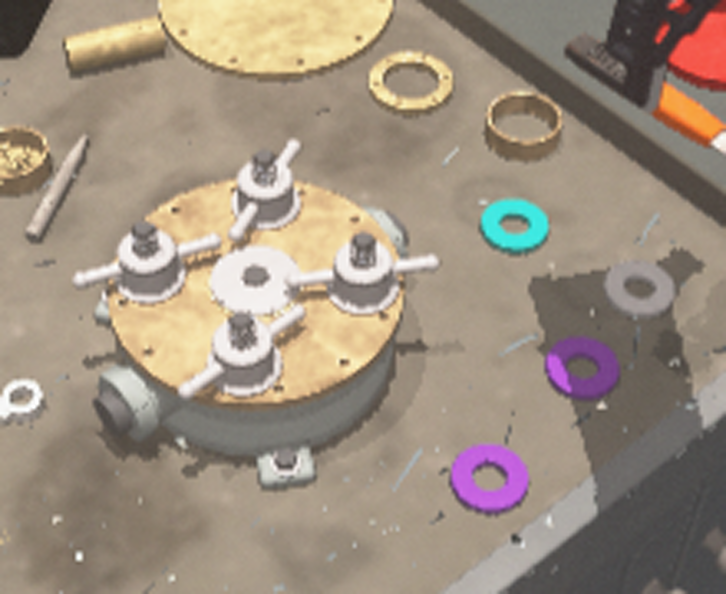

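The scene view shows nut D's bar turned further (crop 363,270), about 19° in all, or 15 mm at its end. The steel washer lies at crop (640,288), under the shadow of the gripper, and the purple and turquoise ones are untouched. I'm pre-closing a bit, because the purple neighbour is near, and going down onto the steel washer.

Call:
play_rows:
  targets:
    - [0.22,0.1,0,5,0]
    - [0.22,0.1,0,10,0]
    - [0.22,0.1,0,14,0]
    - [0.22,0.1,0,16,0]
    - [0.22,0.1,0,16,0]
    - [0.22,0.1,0,16,0]

```text
clock: 10.2
eef_pos: [407.4, -223.0, 62.2]
tool_rot: [-3.141, 0.001, -0.004]
force: [0.1, -0.0, 0.7]
width: 66.7
gripper_force: 0.0
```

```bash
python3 - <<'E'
from fit import *
s=ctrl.read_state(); print(s['clock'],s['eef_pos'],s['width'],ctrl.finger_overhang)
o=[]
for n in ('scene','top'):
    im,d=ctrl.get_image(n); p=w2pix(n,[[408,-224.5,8]])[0].astype(int); u,v=p
    c=im[v-40:v+40,u-50:u+50]; o.append(cv2.resize(c[...,::-1],(400,320),interpolation=cv2.INTER_CUBIC)); print(n,p)
cv2.imwrite('pics/w3.png',np.hstack(o))
E
```

```text
10.2 [ 407.4262494  -223.02009124   62.1722936 ] 66.68625415143093 25.0
scene [353 196]
top [320 244]
```

View pics/w3.png

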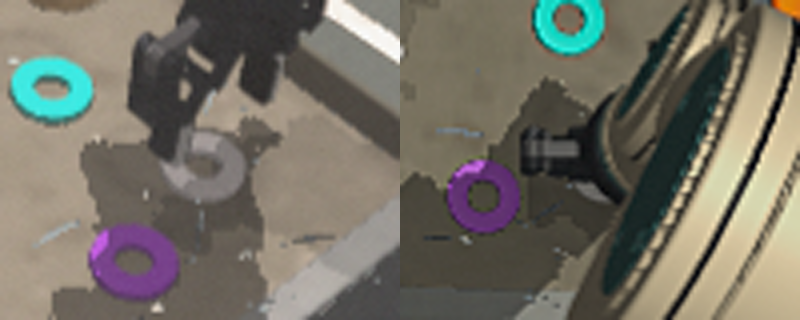

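The crop confirms it: the grey steel washer is under the fingers (left panel 205,165), and the purple (135,262) and turquoise (52,88) ones stay clear.

Call:
play_rows:
  targets:
    - [0.22,0,0,2,0]
    - [0.22,0,0,3,0]
    - [0.22,0,0,3.8,0]
    - [0.22,0,0,3.8,0]

```text
clock: 10.7
eef_pos: [408.3, -224.0, 25.2]
tool_rot: [3.141, -0.003, -0.005]
force: [-0.3, 0.3, 0.3]
width: 66.8
gripper_force: 0.0
```

Call:
play_rows:
  targets:
    - [0.6,0,0,0,0]
    - [0.6,0,0,0,0]
    - [0.6,0,0,0,0]
    - [0.6,0,0,0,0]
    - [0.6,0,0,0,0]

```text
clock: 11.2
eef_pos: [408.0, -224.1, 26.0]
tool_rot: [-3.141, -0.003, -0.005]
force: [-1.3, 1.2, 6.1]
width: 46.4
gripper_force: 60.5
```

Call:
play_rows:
  targets:
    - [0.6,0,0,-0.5,0]
    - [0.6,0,0,-1,0]
    - [0.6,0,0,-1.5,0]
    - [0.6,0,0,-2,0]
    - [0.6,0,0,-2,0]

```text
clock: 11.7
eef_pos: [407.4, -224.3, 45.1]
tool_rot: [3.141, -0.001, -0.005]
force: [-0.4, -0.4, -0.0]
width: 46.0
gripper_force: 61.5
```

```bash
python3 - <<'E'
from fit import *
s=ctrl.read_state(); print(s['clock'],s['eef_pos'],s['width'],s['gripper_force'],s['force'])
im,d=ctrl.get_image('scene'); np.savez('scene4.npz',im=im,d=d); u,v=353,190
c=im[v-40:v+40,u-50:u+50]; cv2.imwrite('pics/w4.png',cv2.resize(c[...,::-1],(750,600),interpolation=cv2.INTER_CUBIC))
E
```

```text
11.7 [ 407.38329636 -224.27381311   45.0676208 ] 46.048821381930345 61.46220681024715 [-0.38696338 -0.44564875 -0.00985025]
```

View pics/w4.png

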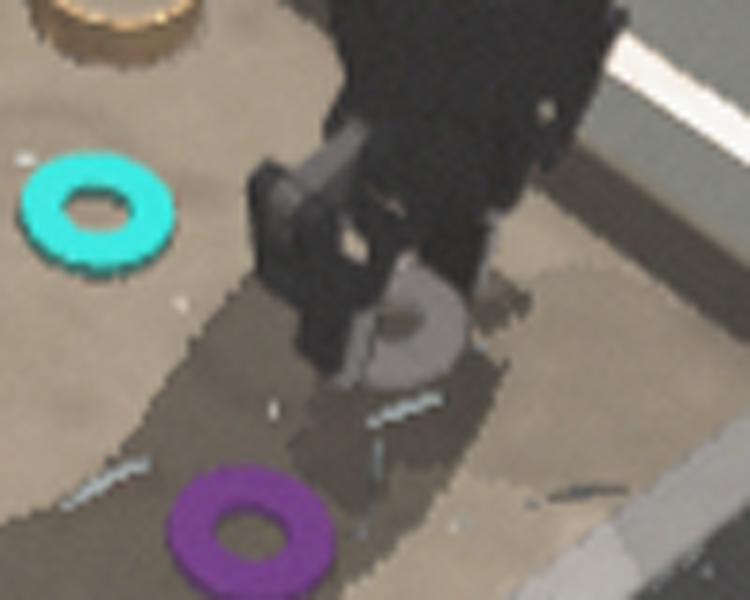

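The steel washer is held and lifted, roughly flat and central between the pads, with its hole at crop (400,320). I'm carrying it above stud D, then measuring the washer and stud in one frame.

Call:
play_rows:
  targets:
    - [0.6,0,0,-4,0]
    - [0.6,0.5,-1,-8,0]
    - [0.6,2,-4,-12,0]
    - [0.6,4,-8,-12.6,0]
    - [0.6,6,-12,-12.6,0]
    - [0.6,7.5,-15.5,-12.6,0]
    - [0.6,8.6,-18,-12.6,0]
    - [0.6,8.6,-18.5,-12.6,0]
    - [0.6,8.6,-18.5,-12.6,0]
    - [0.6,8.6,-18.5,-12.6,0]

```text
clock: 12.75
eef_pos: [493.3, -40.9, 170.3]
tool_rot: [3.141, 0.001, -0.007]
force: [0.2, -0.7, -0.2]
width: 46.0
gripper_force: 62.1
```

```bash
python3 - <<'E'
from fit import *
s=ctrl.read_state(); print(s['clock'],s['eef_pos'],s['tool_rot'],s['width'],s['gripper_force'])
o=[]
for n in ('scene','top'):
    im,d=ctrl.get_image(n); np.savez(n+'5.npz',im=im,d=d); u,v=w2pix(n,[[493,-39,130]])[0].astype(int)
    W=cloud(n,im,d); print(n,u,v)
    m=(np.hypot(W[...,0]-493,W[...,1]+39)<45)&(W[...,2]>135)&(W[...,2]<160); hsv=cv2.cvtColor(im,cv2.COLOR_RGB2HSV)
    w=m&(hsv[...,2]>85); print(w.sum(), m.sum(), np.nanpercentile(W[w][:,2],[10,50,90]) if w.sum() else 0, W[w].mean(0) if w.sum() else 0)
    c=im[v-40:v+40,u-40:u+40]; o.append(cv2.resize(c[...,::-1],(400,400),interpolation=cv2.INTER_CUBIC))
cv2.imwrite('pics/w5.png',np.hstack(o))
E
```

```text
12.75 [493.28864326 -40.89783675 170.26018863] [ 3.14069073e+00  6.44644986e-04 -7.26722709e-03] 45.9655905211631 62.062583761580754
scene 270 177
272 301 [147.27432323 150.53741477 152.91107529] [487.20769524 -39.78630165 150.41464022]
top 253 204
5 11 [148.96901874 151.62718502 155.72418024] [471.57221364 -46.69300586 152.14587631]
```

View pics/w5.png

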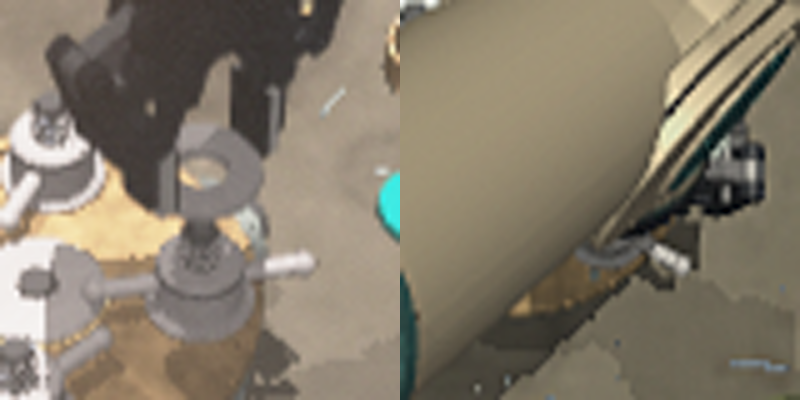

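```bash
python3 - <<'E'
from fit import *
def best(mask,G,c0,ri,ro):
    P=G[mask][:,:2]; r=[]
    for dx in np.arange(-10,10.1,.5):
        for dy in np.arange(-10,10.1,.5):
            q=np.hypot(P[:,0]-c0[0]-dx,P[:,1]-c0[1]-dy); i=((q>=ri)&(q<=ro)).sum(); r.append((i-2*(len(q)-i),c0[0]+dx,c0[1]+dy))
    r=np.array(r); b=r[r[:,0]>=r[:,0].max()-2]; return b[:,1:].mean(0).round(1),b[:,1:].std(0).round(1),r[:,0].max(),len(P)
v,u=np.mgrid[:384,:512]
pl=lambda z: pix2w('scene',u.ravel(),v.ravel(),z=z).reshape(384,512,3)
f=np.load('scene5.npz'); W=cloud('scene',f['im'],f['d']); hsv=cv2.cvtColor(f['im'],cv2.COLOR_RGB2HSV)
for zt in (151.5,153.3):
    m=(abs(W[...,2]-150.7)<3)&(hsv[...,2]>85)&(np.hypot(W[...,0]-490,W[...,1]+39)<40)
    print('washer',zt,best(m,pl(zt),(491,-39),10.5,25.5))
f=np.load('scene0.npz'); W=cloud('scene',f['im'],f['d'])
for k in ([493,-38],[492,61],[592,-36],[591,63]):
    m=(abs(W[...,2]-93)<3.5)&(np.hypot(W[...,0]-k[0],W[...,1]-k[1])<27)
    print('hub',best(m,pl(95),k,0,19.3))
    # stud top point
    s=(W[...,2]>108)&(np.hypot(W[...,0]-k[0],W[...,1]-k[1])<18); print(' studtop rays',pl(115)[s].mean(0).round(1), best(s,pl(115),k,0,8))
E
```

```text
washer 151.5 (array([493., -37.]), array([0., 0.]), np.float64(152.0), 221)
washer 153.3 (array([491. , -35.7]), array([0.4, 0.5]), np.float64(152.0), 221)
hub (array([491.6, -36.4]), array([0.4, 0.4]), np.float64(134.0), 146)
 studtop rays [490.9 -36.  115. ] (array([490.9, -35.6]), array([0.4, 0.5]), np.float64(27.0), 39)
hub (array([489.5,  62.5]), array([0., 0.]), np.float64(158.0), 167)
 studtop rays [489.2  62.4 115. ] (array([489.3,  62.3]), array([0.5, 0.2]), np.float64(28.0), 46)
hub (array([589.7, -34.3]), array([0.8, 0.6]), np.float64(102.0), 126)
 studtop rays [588.6 -33.5 115. ] (array([589. , -33.5]), array([0., 0.]), np.float64(22.0), 37)
hub (array([587.5,  64. ]), array([0., 0.]), np.float64(130.0), 139)
 studtop rays [587.6  64.2 115. ] (array([587.8,  64.5]), array([0.2, 1. ]), np.float64(24.0), 39)
```

In the same frame, the washer's centre is (491–493, −36) and stud D's is (491, −36), so they're aligned within about 1 mm. Lowering in steps with force checks.

Call:
play_rows:
  targets:
    - [0.6,0,0,1,0]
    - [0.6,0,0,2,0]
    - [0.6,0,0,2.6,0]
    - [0.6,0,0,3,0]
    - [0.6,0,0,3.3,0]
    - [0.6,0,0,3.3,0]

```text
clock: 13.45
eef_pos: [493.8, -39.6, 136.9]
tool_rot: [3.142, 0.001, -0.006]
force: [-0.8, -0.0, -0.0]
width: 46.0
gripper_force: 62.1
```

Call:
play_rows:
  targets:
    - [0.6,0,0,0.2,0]
    - [0.6,0,0,0.4,0]
    - [0.6,0,0,0.5,0]
    - [0.6,0,0,0.5,0]

```text
clock: 13.85
eef_pos: [494.0, -39.5, 132.3]
tool_rot: [-3.142, 0.0, -0.006]
force: [0.5, 0.4, -0.6]
width: 46.2
gripper_force: 62.1
```

Call:
play_rows:
  targets:
    - [0.6,0,0,0.3,0]
    - [0.6,0,0,0.6,0]
    - [0.6,0,0,0.8,0]
    - [0.6,0,0,0.9,0]
    - [0.6,0,0,0.9,0]

```text
clock: 14.35
eef_pos: [493.9, -39.6, 123.1]
tool_rot: [-3.142, 0.0, -0.006]
force: [0.3, 0.1, -0.4]
width: 46.1
gripper_force: 62.1
```

Call:
play_rows:
  targets:
    - [0.6,0,0,0.1,0]
    - [0.6,0,0,0.2,0]
    - [0.6,0,0,0.2,0]
    - [0.6,0,0,0.2,0]

```text
clock: 14.75
eef_pos: [494.0, -39.6, 121.3]
tool_rot: [-3.142, -0.0, -0.006]
force: [-0.2, 0.5, -0.4]
width: 46.1
gripper_force: 62.1
```

Call:
play_rows:
  targets:
    - [0.6,0,0,0.05,0]
    - [0.6,0,0,0.1,0]
    - [0.6,0,0,0.1,0]
    - [0.6,0,0,0.1,0]

```text
clock: 15.15
eef_pos: [494.1, -39.6, 120.9]
tool_rot: [-3.141, -0.001, -0.006]
force: [-1.7, 0.9, 7.0]
width: 46.4
gripper_force: 62.9
```

The washer has seated with a light 7 N contact. Opening gently, then rising clear.

Call:
play_rows:
  targets:
    - [0.4,0,0,-0.05,0]
    - [0.35,0,0,-0.05,0]
    - [0.3,0,0,-0.05,0]
    - [0.2,0,0,-0.05,0]
    - [0.1,0,0,-0.1,0]
    - [0.1,0,0,-0.1,0]

```text
clock: 15.75
eef_pos: [494.1, -39.6, 121.3]
tool_rot: [3.142, -0.0, -0.006]
force: [-0.6, 0.5, -0.4]
width: 77.0
gripper_force: 0.0
```

Call:
play_rows:
  targets:
    - [0.1,0,0,-1,0]
    - [0.1,0,0,-3,0]
    - [0.1,0,0,-6,0]
    - [0.1,0,0,-10,0]
    - [0.1,-2,4,-13,0]
    - [0.1,-5,9,-14,0]
    - [0.1,-8,13,-14,0]
    - [0.1,-10,18,-14,0]
    - [0.1,-10,18,-14,0]
    - [0.1,-10,18,-14,0]

```text
clock: 16.75
eef_pos: [391.4, -221.9, 262.4]
tool_rot: [3.14, -0.001, -0.012]
force: [0.1, -0.0, -0.2]
width: 76.5
gripper_force: 0.0
```

```bash
python3 - <<'E'
from fit import *
s=ctrl.read_state(); print(s['clock'],s['eef_pos'],s['width'],s['force'])
o=[]
for n in ('scene','top'):
    im,d=ctrl.get_image(n); W=cloud(n,im,d)
    m=(np.hypot(W[...,0]-493,W[...,1]+38)<24)&(W[...,2]>95)&(W[...,2]<108); P=W[m]
    A=np.c_[P[:,:2]-P[:,:2].mean(0),np.ones(len(P))]; k=np.linalg.lstsq(A,P[:,2],rcond=None)[0]; print(n,len(P),'plane slope',k.round(3))
    for kk in ([591,60],[592,-38],[492,60],[493,-39]):
        q=np.hypot(W[...,0]-kk[0],W[...,1]-kk[1]); hub=(abs(W[...,2]-97)<9)&(q<27); bar=(W[...,2]>76)&(W[...,2]<91)&(q>27)&(q<52)
        D_=W[bar][:,:2]-W[hub][:,:2].mean(0); a=0.5*np.angle(np.mean(((D_[:,0]+1j*D_[:,1])/np.hypot(*D_.T))**2)); print(kk,np.degrees(a).round(1))
    c=im[130:240,175:275] if n=='top' else im[130:240,190:290]; o.append(cv2.resize(c[...,::-1],(400,440),interpolation=cv2.INTER_CUBIC))
cv2.imwrite('pics/end.png',np.hstack(o))
E
```

```text
16.75 [ 391.42410539 -221.89893887  262.44145738] 76.49335767579487 [ 0.08259871 -0.03427922 -0.2150277 ]
scene 267 plane slope [ 2.5000e-02 -1.4000e-02  1.0121e+02]
[591, 60] 71.0
[592, -38] -65.0
[492, 60] -88.0
[493, -39] 59.8
top 230 plane slope [1.00000e-03 1.00000e-03 1.02579e+02]
[591, 60] 72.1
[592, -38] -63.1
[492, 60] -86.6
[493, -39] 62.7
```

View pics/end.png

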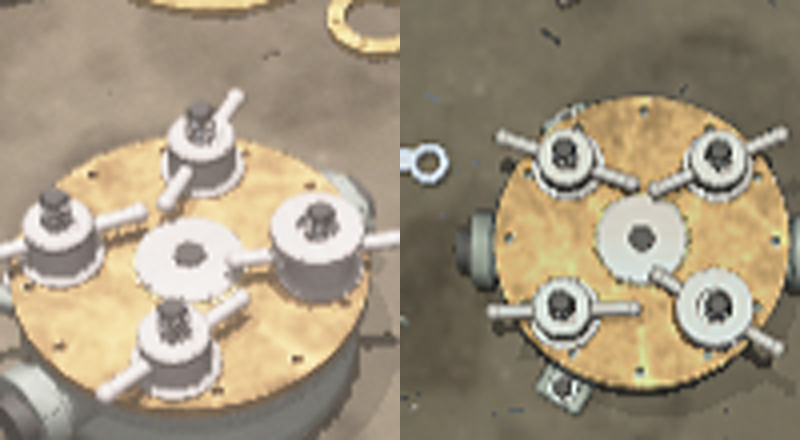

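The washer lies flat on nut D with the stud through its hole (top view 715,305). Its top is at z≈103 with no slope, and the other three nuts are unchanged.

```bash
python3 -c "
from cell import ctrl
print(ctrl.finish_job())"
```

```text
the job is handed in; nothing more can be done
None
```

The first nut I tried, the near-right one, was the loose one: its bar now stands about 15 mm further round at its end, the steel washer lies flat on it over the stud, and I did not need to try or touch the other three.

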